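Close the refilled glue tank

TASK

The green glue tank on the bench has just been refilled. Swing its captive cap back over the filler neck as far as it goes, screw it down clockwise (seen from above) until it is fully tight, and only after that push the red air lever down flat. Leave the glue bottle, the mallet and the wood offcut where they are.

Things in the scene. Friction and masses are not known exactly. Their poses are not given: they have to be found in the camera images.
- tank: Green box-shaped glue tank, 170 (x) x 300 (y) x 120 mm high with a flat top, bolted to the bench on a 190 x 320 x 12 mm steel foot; gauge on its -x face. Origin: centre of its underside, on the bench; z up. All tank coordinates in the other entries are in this frame, in mm. It does not move.
- neck_top (a point): Centre of the top of the open steel filler neck, 56 mm in diameter, upright on the tank's z axis (tank x = y = 0), top at tank z = 150 mm, 30 mm above the tank's flat top.
- post_top (a point): Centre of the top of the upright steel pivot post, 18 mm in diameter, at tank x = 0, y = -95, top at z = 186 mm. The cap's swing arm turns about it and slides up and down on it.
- cap_swing (a joint): Angle s of the cap's swing arm about the pivot post (rad, 0 to 1.6). 0: at its stop, cap centred over the neck, arm along tank +y. Grows anticlockwise from above, out over the tank's -x side: cap axis at x = -95 sin s, y = -95 + 95 cos s. The arm is a steel strap 20 mm wide, 5 mm thick, between cap disc and wing bar. Stays where left; about 1 N at the cap moves it.
- cap_twist (a joint): Turn of the cap about its upright axis, relative to the arm (rad). 0: unscrewed, raised. Grows clockwise from above to its stop at 2.6: tight. Cap and arm sink 5.4 mm per rad, 14 mm in all. Needs about 0.2 N m (5 N at a wing end); stays where left. The skirt clears the neck sideways only at turns under 1 rad, and goes down over it only with the arm at its stop.
- cap_top (a point): Top centre of the cap's orange grip: hub 40 mm in diameter crossed by a straight wing bar 110 mm long, 14 mm wide, both 25 mm high. Below the grip: the arm's strap (top 27 mm below this point), then a black disc 76 mm in diameter (top 32 mm below) with an 8 mm skirt. This point is at tank z = 204 mm fully raised, 190 mm when tight.
- wing_end (a point): White dot on top of the wing bar, 46 mm from the cap's axis; at turn 0 its half of the bar lies in line with the arm, pointing away from the pivot post. It goes round with the cap. The bar's other half is alike, without a dot.
- air_lever (a joint): Angle of the red air lever (rad). 0: down flat, level, at its stop; grows as it is raised (at most 1.25). Level pivot axis along tank y at x = 45, y = 118, z = 150 mm, on a brass valve head 40 x 36 mm; flat, it points along tank -x. Bar 14 mm wide, 8 mm thick, centred on the pivot height, ending in a round pad 24 mm in diameter. Stays where left; about 2 N at the pad moves it.
- lever_tip (a point): Centre of the upper face of the round pad at the end of the red air lever, 78 mm from its pivot.
- glue_bottle: Loose bystander: standing white glue bottle, yellow label, red cap, 64 mm in diameter, 180 mm high. Origin: centre of its underside.
- mallet: Loose bystander: wooden mallet lying on the bench, 265 mm long along its x, head 60 x 110 x 60 mm at its +x end. Origin: on the bench, beneath the handle, 100 mm from the head's middle.
- offcut: Loose bystander: offcut of pale wood, 70 (x) x 160 (y) x 45 mm high. Origin: centre of its underside.

How it is judged:
On the way, in this order (a step that is already met when the one before it is completed fails the run):
1. the cap is swung over the neck, against its stop (value of joint cap_swing below 0.06 rad), for 0.1 s.
2. the cap is screwed fully tight over the neck (value of joint cap_swing below 0.06 rad and value of joint cap_twist above 2.4 rad), for 0.2 s.
3. the air lever is pushed down flat (value of joint air_lever below 0.1 rad), for 0.1 s.
At the end, for the whole second after the job is handed in: The swing arm is within 0.06 rad of its stop over the neck, the cap is turned past 2.4 of its 2.6 rad, and the air lever is within 0.1 rad of flat (all of step 2 and value of joint air_lever below 0.1 rad); the robot touches nothing.
It fails at once if the glue bottle is shifted by more than 30 mm or tipped (distance of glue_bottle from where it was at the start of the episode above 0.03 m or angle between glue_bottle's own z axis and vertical above 0.4 rad).
It fails at once if the mallet is shifted by more than 30 mm (distance of mallet from where it was at the start of the episode above 0.03 m).
It fails at once if the offcut is shifted by more than 30 mm (distance of offcut from where it was at the start of the episode above 0.03 m).
It also fails if it takes over 67 s, if anything falls off the work surface, if the arm or the gripper's body presses on something with over 40 N, if the wrist force passes 120 N, or if a joint passes its speed limit or range.

ROBOT

A 6-joint arm with a two-finger parallel gripper is mounted at the origin on the work surface. World frame = base frame: x ahead of the robot, y to its left, z up, the work surface at z = 0. Lengths are in m, angles in rad, forces in N, time in s.
With the tool pointing down it reaches from about 0.375 to 0.975 m from the base axis. Payload 3.8 kg.
Tool frame: the origin (TCP) lies at the very end of the fingers, on their centre line; the grasp point (between the pads) lies behind it (bot.grip_depth is the z of the grasp point in the tool frame, in m); z points along the fingers, y is the line along which they close (so a half turn about z gives the same grasp; the last joint's range is limited). The gripper opens to 88 mm and grips with 3 to 60 N. Pads are 18 mm wide; open, the fingers measure 123 mm over their backs; the gripper's body (75 mm by 187 mm) begins 45 mm behind the grasp point.
Start: joints at [-1.373, 0.264, 1.604, -0, 1.274, -0.037], TCP at [0.157, -0.656, 0.239] pointing down, gripper open.
Joint ranges: [-2.63, 2.63], [-0.94, 2.18], [0.31, 2.57], [-1.31, 4.45], [0, 2.66], [-2.55, 2.55]. Speed limits (rad/s): [2.57, 2.57, 3.14, 3.14, 3.14, 3.14].

INTERFACE

Orientations are given as a rotation vector (axis times angle).
In Python, from workcell import bot gives the robot as it stands.
- The arm moves only by the tool send_rows, never from a script. Its argument "increments" is a list of rows, each a list of 7 numbers: the finger opening in mm, from 0 to 88.1, then the shift along the world's x, y, z in mm, then the turn, a rotation vector about the world's x, y, z in degrees. A call has 1 to 20 rows; each row shifts and turns the commanded pose from where the row before left it; what a row does not reach is not made up. A row lasts 1/10 s, in which the tool goes at most 50 mm and 8.59 degrees, less where a joint would pass 70% of its speed; a pose out of reach is approached as far as the arm can. A call is refused whole if a number of a shift passes 50 or a number of a turn 8.59, either way. A call with a gripper value outside its range is refused whole. The fingers move at their own pace and stop on an object; "newtons" is the grip in N (left out, the last holds). Time passes only in rows, so rows that do not move let the fingers close. It gives the time, the measured TCP pose, the force, the opening and the grip force at its end, in the units of the state.
- bot.read_state(): the state, without advancing time (a new reading comes with each control period).
- bot.capture(name): name is "side" or "top"; returns (picture, depth): 480x640x3 uint8, blue, green, red; 480x640 float32, m along the optical axis (not along the pixel's ray), 0 where there is no reading.
- bot.camera_params(name): a dict with "vertical_fov" (degrees; the focal length in pixels is half the picture's height over the tangent of half this angle, whatever the lens; pixels are square), "cx", "cy" (the principal point, pixels), "D" ([k1, k2, p1, p2, k3] as OpenCV has them; the pictures are not rectified), "rvec" (rotation vector, rad) and "tvec" (3), from world to camera coordinates, as OpenCV has them. Camera axes: x right, y down, z forward; pixel columns grow to the right and rows downward; lengths in m; the calibration is good to about 2 mm. A picture is of the moment at which its call begins. camera_params takes no time and is no camera call.
- bot.sign_off(): hands the job in; it is judged then, once.
The state is a dict: "clock": time; "joints": joint angles; "qd": joint speeds; "joint_torque": joint torques, N m; "tool_pos": TCP position; "orientation": TCP orientation; "force": force on the tool from outside, world axes, zero at the start; "torque": the same for the moment, N m; "finger_gap": opening from 0.0 (shut) to 1.0 (fully open); "grip_force": force on a finger pad.
Only numpy, scipy, OpenCV 4.12 (cv2) and the standard library are available. Lean on these libraries where they do the work, as an engineer would, in place of code of your own. Each camera call takes 0.05 s, during which the arm holds its last target. There are 200 camera calls.

## Working session

There is one attempt and no reset: what is moved stays moved. The work goes in short steps, Python scripts to look and compute and a tool call to move; the robot and the scene stay as the last step left them, time stands still between calls to the robot, and variables do not carry over. Pictures are saved under pics/ and viewed, at most 10 in all, crops included, and the job is handed in when it is done.

Besides the shell and the picture viewer there is one more tool, called after ">>>" in YAML: its name, and indented under it one key for each argument. send_rows: Moves the arm, as the interface text tells. Its arguments: {"type":"object","properties":{"increments":{"type":"array","items":{"type":"array","items":{"type":"number"}}},"newtons":{"type":"number"}},"required":["increments"]}

```bash
mkdir -p pics
cat > h.py <<'E'
import numpy as np, cv2
from workcell import bot
def cam(n):
    p=bot.camera_params(n); f=240/np.tan(np.radians(p["vertical_fov"])/2)
    K=np.array([[f,0,p["cx"]],[0,f,p["cy"]],[0,0,1.]]); R=cv2.Rodrigues(np.array(p["rvec"],float))[0]
    return K,np.array(p["D"],float),R,np.array(p["tvec"],float).ravel()
def shot(n,tag):
    im,d=bot.capture(n); cv2.imwrite(f"pics/{tag}.png",im); np.save(f"pics/{tag}.npy",d); return im,d
def ray(n,u,v):
    K,D,R,t=cam(n); q=cv2.undistortPoints(np.array([[[u,v]]],float),K,D)[0,0]
    return -R.T@t, R.T@np.array([q[0],q[1],1.])
def atz(n,u,v,z):
    c,r=ray(n,u,v); return c+r*(z-c[2])/r[2]
def atd(n,u,v,d):
    c,r=ray(n,u,v); return c+r*d
def proj(n,P):
    K,D,R,t=cam(n); return cv2.projectPoints(np.array(P,float).reshape(-1,3),cv2.Rodrigues(R)[0],t,K,D)[0][:,0]
E
python3 - <<'E'
from h import *
for n in("side","top"):
    shot(n,n+"0"); K,D,R,t=cam(n); print(n,K[0,0],D,-R.T@t,R[2])
print(bot.read_state(),bot.grip_depth)
E
```

```text
side 453.1118922487326 [0.02763309 0.         0.         0.         0.        ] [ 0.37816538 -0.59029477  0.70345854] [ 0.32315049  0.69844319 -0.63855373]
top 464.72386663750996 [-0.00509801  0.          0.          0.          0.        ] [0.51696525 0.02246458 1.24436525] [ 0.12898004  0.01716076 -0.99149869]
{'clock': 0.1, 'joints': array([-1.37290132e+00,  2.64663810e-01,  1.60523330e+00,  1.44689603e-06,
        1.27373415e+00, -3.68436961e-02]), 'qd': array([-0.00252647, -0.00108862, -0.00263725, -0.00198559, -0.00021895,
       -0.00169998]), 'joint_torque': array([-2.06596519e-04, -5.03618181e+01, -3.58070755e+01,  7.30755553e-02,
        2.33769795e-02, -5.31808428e-05]), 'tool_pos': array([ 0.1569046 , -0.65583887,  0.2375242 ]), 'orientation': array([-3.11796081e+00, -3.67642081e-01,  2.55252741e-04]), 'force': array([-0.00577805, -0.03713864,  0.47721617]), 'torque': array([-0.0229251 , -0.05035501,  0.02615035]), 'grip_force': 0.0, 'finger_gap': 0.9999221264559155} -0.0187
```

View pics/top0.png

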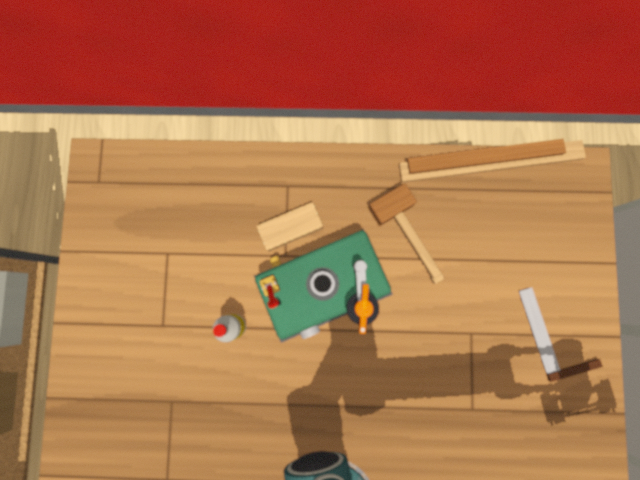

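View pics/side0.png

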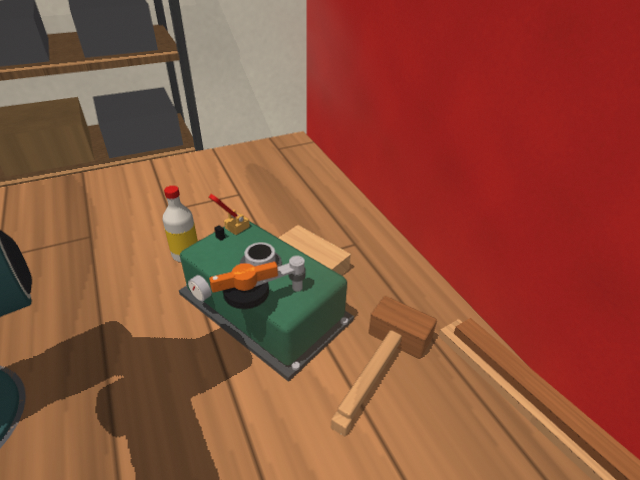

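Run:
```python
import cv2,numpy as np
a=cv2.imread("pics/top0.png")[220:350,240:400]; b=cv2.imread("pics/side0.png")[170:380,160:360]
cv2.imwrite("pics/ta.png",cv2.resize(a,None,fx=4.9,fy=4.6*4.9/4.6*0+4.6 if 0 else 4.5,interpolation=cv2.INTER_CUBIC) if 0 else cv2.resize(a,(720,585),interpolation=cv2.INTER_CUBIC))
cv2.imwrite("pics/sa.png",cv2.resize(b,(560,588),interpolation=cv2.INTER_CUBIC))
```

```text
(no output)
```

View pics/ta.png

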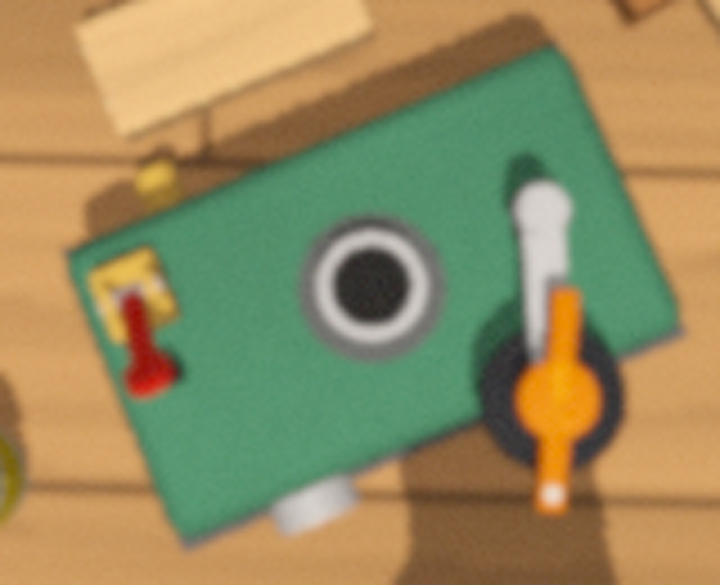

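View pics/sa.png

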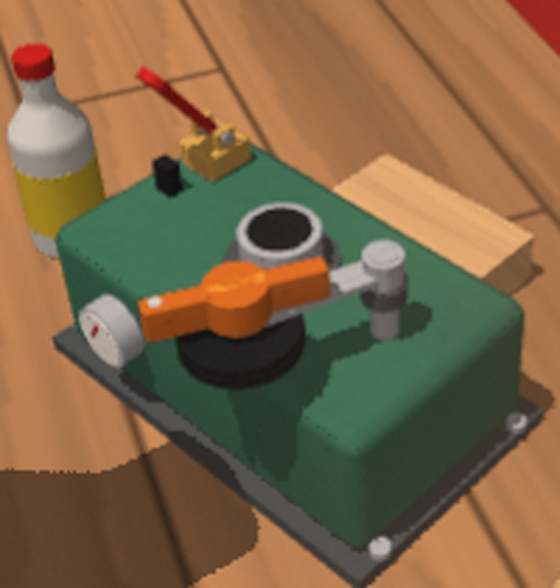

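Run:
```python
from h import *
from scipy.optimize import least_squares
t={k:((x+.5)/4.5-.5+240,(y+.5)/4.5-.5+220) for k,(x,y) in dict(neck=(372,286),post=(543,208),hub=(560,398),dot=(552,494),lev=(150,373),valve=(132,293)).items()}
s={k:((x+.5)/2.8-.5+160,(y+.5)/2.8-.5+170) for k,(x,y) in dict(neck=(280,229),post=(384,255),hub=(238,284),dot=(154,302),lev=(145,73)).items()}
def M(p): # x,y,z0,yaw
    x,y,z,a,sw,tw,lv=p; c,si=np.cos(a),np.sin(a)
    cap=np.array([-.095*np.sin(sw),-.095+.095*np.cos(sw)]); e=.046*np.array([-np.sin(sw-tw),np.cos(sw-tw)]); zc=.204-.0054*tw
    L={'neck':(0,0,.150),'post':(0,-.095,.186),'hub':(*cap,zc),'dot':(*(cap+e),zc),
       'lev':(.045-.078*np.cos(lv)+.004*np.sin(lv),.118,.150+.078*np.sin(lv)+.004*np.cos(lv))}
    return {k:np.array([x+c*v[0]-si*v[1],y+si*v[0]+c*v[1],z+v[2]]) for k,v in L.items()}
def f(p):
    m=M(p); r=[]
    for k in m: r+=list(proj("top",m[k])[0]-t[k])+list(proj("side",m[k])[0]-s[k])
    return np.array(r+[p[2]/.002])
o=least_squares(f,[.5,.02,0,.3,1.2,.2,.8]); print(o.x.round(4)); print(f(o.x)[:-1].reshape(-1,4).round(1))
for k,v in M(o.x).items(): print(k,v.round(4))
# depth check
d=np.load("pics/top0.npy")
for k in('neck','post','hub','dot','lev'):
    u,v=t[k]; print(k,atd("top",u,v,d[int(round(v)),int(round(u))]).round(4))
```

```text
[0.5517 0.0307 0.0014 0.4589 1.2073 0.1822 0.9972]
[[ 0.2  0.5 -1.5  0.7]
 [-0.  -0.4 -0.3 -1. ]
 [ 0.4 -0.3 -0.8 -0.2]
 [ 0.1 -0.6  0.4 -0.2]
 [-0.6  0.6  2.2  1.4]]
neck [0.5517 0.0307 0.1514]
post [ 0.5938 -0.0545  0.1874]
hub [ 0.4992 -0.0635  0.2044]
dot [ 0.4534 -0.0595  0.2044]
lev [0.5048 0.1392 0.219 ]
neck [0.5529 0.0313 0.1539]
post [ 0.5931 -0.0546  0.1859]
hub [ 0.4984 -0.0631  0.1997]
dot [ 0.4519 -0.0594  0.2024]
lev [0.5061 0.1381 0.2166]
```

>>> send_rows:
  increments:
    - [88,9,15,3,0,0,4.2]
    - [88,9,15,3,0,0,4.2]
    - [88,9,15,3,0,0,4.2]
    - [88,9,15,3,0,0,4.2]
    - [88,9,15,3,0,0,4.2]
    - [88,9,15,3,0,0,4.2]
    - [88,9,15,3,0,0,4.2]
    - [88,9,15,3,0,0,4.2]
    - [88,9,15,3,0,0,4.2]
    - [88,9,15,3,0,0,4.2]
    - [88,9,15,3,0,0,4.2]
    - [88,9,15,3,0,0,4.2]
    - [88,9,15,3,0,0,4.2]
    - [88,9,15,3,0,0,4.2]
    - [88,9,15,3,0,0,4.2]
    - [88,9,15,3,0,0,4.2]
    - [88,9,15,3,0,0,4.2]
    - [88,9,15,3,0,0,4.2]
    - [88,9,15,3,0,0,4.2]
    - [88,9,15,3,0,0,4.2]
  newtons: 40

```text
clock: 2.1
tool_pos: [0.3371, -0.3556, 0.2983]
orientation: [-2.068, -2.363, -0.0]
force: [0.3, 0.0, 0.1]
finger_gap: 0.998
grip_force: 0.0
```

```bash
cat > st.py <<'E'
from h import *
from scipy.spatial.transform import Rotation as Ro
s=bot.read_state(); R=Ro.from_rotvec(s["orientation"]).as_matrix()
print("t",s["clock"],"p",s["tool_pos"].round(4),"j",s["joints"].round(3),"yaw_y",np.degrees(np.arctan2(R[1,1],R[0,1])).round(1),"z",R[:,2].round(3),"F",s["force"].round(1),"T",s["torque"].round(2),"gap",round(s["finger_gap"]*88.1,1),"gf",round(s["grip_force"],1))
E
python3 st.py
```

```text
t 2.1 p [ 0.3371 -0.3556  0.2983] j [-0.863 -0.124  1.908 -0.     1.358 -0.996] yaw_y 7.6 z [-0.001  0.001 -1.   ] F [0.3 0.  0.1] T [-0.02 -0.11 -0.01] gap 87.9 gf 0.0
```

>>> send_rows:
  increments:
    - [88,8.1,14.6,0,0,0,3.87]
    - [88,8.1,14.6,0,0,0,3.87]
    - [88,8.1,14.6,0,0,0,3.87]
    - [88,8.1,14.6,0,0,0,3.87]
    - [88,8.1,14.6,0,0,0,3.87]
    - [88,8.1,14.6,0,0,0,3.87]
    - [88,8.1,14.6,0,0,0,3.87]
    - [88,8.1,14.6,0,0,0,3.87]
    - [88,8.1,14.6,0,0,0,3.87]
    - [88,8.1,14.6,0,0,0,3.87]
    - [88,8.1,14.6,0,0,0,3.87]
    - [88,8.1,14.6,0,0,0,3.87]
    - [88,8.1,14.6,0,0,0,3.87]
    - [88,8.1,14.6,0,0,0,3.87]
    - [88,8.1,14.6,0,0,0,3.87]
    - [88,8.1,14.6,0,0,0,3.87]
    - [88,8.1,14.6,0,0,0,3.87]
    - [88,8.1,14.6,0,0,0,3.87]
    - [88,8.1,14.6,0,0,0,3.87]
    - [88,8.1,14.6,0,0,0,3.87]

```text
clock: 4.1
tool_pos: [0.499, -0.0638, 0.2982]
orientation: [-0.137, -3.138, -0.0]
force: [-0.4, -0.2, 0.8]
finger_gap: 0.999
grip_force: 0.0
```

```bash
python3 st.py
```

```text
t 4.1 p [ 0.499  -0.0638  0.2982] j [-0.177 -0.098  1.885 -0.     1.355 -1.66 ] yaw_y 85.0 z [-0.001  0.    -1.   ] F [-0.4 -0.2  0.8] T [ 0.07 -0.14  0.02] gap 88.0 gf 0.0
```

>>> send_rows:
  increments:
    - [88,0,0,-20,0,0,0]
    - [88,0,0,-20,0,0,0]
    - [88,0,0,-20,0,0,0]
    - [88,0,0,-20,0,0,0]
    - [88,0,0,-15,0,0,0]
    - [88,0,0,-12,0,0,0]
    - [88,0,0,-10,0,0,0]
    - [88,0,0,0,0,0,0]
    - [38,0,0,0,0,0,0]
    - [38,0,0,0,0,0,0]
    - [38,0,0,0,0,0,0]
    - [38,0,0,0,0,0,0]
    - [30,0,0,0,0,0,0]
    - [30,0,0,0,0,0,0]
    - [30,0,0,0,0,0,0]
  newtons: 40

```text
clock: 5.6
tool_pos: [0.4991, -0.0643, 0.1818]
orientation: [0.141, 3.138, 0.001]
force: [-0.5, 1.4, -0.1]
finger_gap: 0.444
grip_force: 40.0
```

Run:
```python
from h import *
exec(open("st.py").read())
im,_=shot("side","side1"); cv2.imwrite("pics/sb.png",cv2.resize(im[130:350,130:370],(640,587),interpolation=cv2.INTER_CUBIC))
```

```text
t 5.6 p [ 0.4991 -0.0643  0.1818] j [-0.178 -0.019  2.028  0.     1.132 -1.659] yaw_y 84.8 z [ 0.  0. -1.] F [-0.5  1.4 -0.1] T [ 0.18 -0.17  0.  ] gap 39.1 gf 40.0
```

View pics/sb.png

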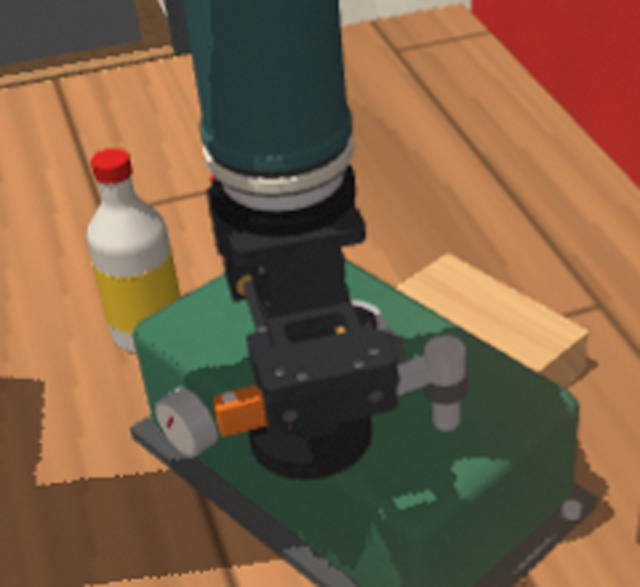

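Run:
```python
import numpy as np
c=np.array([.5938,-.0545])*1e3; p=np.array([499.1,-64.0]); 
N=20; th=np.radians(69.2)/N
R=np.array([[np.cos(th),np.sin(th)],[-np.sin(th),np.cos(th)]]); q=p
for i in range(N):
    n=c+R@(q-c); print((n-q).round(1),end=' '); q=n
print(q)
```

```text
[-0.4  5.7] [-0.1  5.7] [0.3 5.7] [0.6 5.7] [1.  5.7] [1.3 5.6] [1.7 5.5] [2.  5.4] [2.3 5.3] [2.6 5.1] [2.9 4.9] [3.2 4.8] [3.5 4.6] [3.8 4.3] [4.  4.1] [4.3 3.9] [4.5 3.6] [4.7 3.3] [4.9 3. ] [5.1 2.7] [551.29052673  30.65447541]
```

>>> send_rows:
  increments:
    - [30,-0.4,5.7,0,0,0,-3.46]
    - [30,-0.1,5.7,0,0,0,-3.46]
    - [30,0.3,5.7,0,0,0,-3.46]
    - [30,0.6,5.7,0,0,0,-3.46]
    - [30,1.0,5.7,0,0,0,-3.46]
    - [30,1.3,5.6,0,0,0,-3.46]
    - [30,1.7,5.5,0,0,0,-3.46]
    - [30,2.0,5.4,0,0,0,-3.46]
    - [30,2.3,5.3,0,0,0,-3.46]
    - [30,2.6,5.1,0,0,0,-3.46]
    - [30,2.9,4.9,0,0,0,-3.46]
    - [30,3.2,4.8,0,0,0,-3.46]
    - [30,3.5,4.6,0,0,0,-3.46]
    - [30,3.8,4.3,0,0,0,-3.46]
    - [30,4.0,4.1,0,0,0,-3.46]
    - [30,4.3,3.9,0,0,0,-3.46]

```text
clock: 7.25
tool_pos: [0.5318, 0.017, 0.1816]
orientation: [-1.586, -2.712, 0.003]
force: [-1.4, -2.4, 1.9]
finger_gap: 0.443
grip_force: 40.0
```

```bash
python3 st.py
```

```text
t 7.25 p [0.5318 0.017  0.1816] j [-0.014  0.039  1.97  -0.002  1.133 -0.526] yaw_y 29.3 z [-0.001 -0.001 -1.   ] F [-1.4 -2.4  1.9] T [-0.43  0.06 -0.14] gap 39.0 gf 40.0
```

Low forces; continue to the stop with a slight overshoot (~3 mm).

>>> send_rows:
  increments:
    - [30,4.5,3.6,0,0,0,-3.46]
    - [30,4.7,3.3,0,0,0,-3.46]
    - [30,4.9,3.0,0,0,0,-3.46]
    - [30,5.1,2.7,0,0,0,-3.46]
    - [30,1.8,0.9,0,0,0,0]
    - [30,0,0,0,0,0,0]
    - [30,0,0,0,0,0,0]

```text
clock: 7.95
tool_pos: [0.5529, 0.0305, 0.1817]
orientation: [1.897, 2.504, -0.001]
force: [-0.7, -3.6, 0.1]
finger_gap: 0.446
grip_force: 40.0
```

```bash
python3 st.py
```

```text
t 7.95 p [0.5529 0.0305 0.1817] j [ 1.100e-02  7.900e-02  1.927e+00 -1.000e-03  1.135e+00 -2.630e-01] yaw_y 15.7 z [-0.    -0.001 -1.   ] F [-0.7 -3.6  0.1] T [-0.64  0.14 -0.19] gap 39.3 gf 40.0
```

>>> send_rows:
  increments:
    - [30,1.8,0.9,0,0,0,0]
    - [30,0.9,0.4,0,0,0,0]
    - [30,0,0,0,0,0,0]

```text
clock: 8.25
tool_pos: [0.5547, 0.0315, 0.1814]
orientation: [-1.897, -2.503, 0.004]
force: [-3.7, -5.4, 1.6]
finger_gap: 0.443
grip_force: 40.0
```

```bash
python3 st.py
```

```text
t 8.25 p [0.5547 0.0315 0.1814] j [ 0.013  0.085  1.922 -0.002  1.137 -0.26 ] yaw_y 15.7 z [-0.002 -0.002 -1.   ] F [-3.7 -5.4  1.6] T [-0.94  0.53 -0.14] gap 39.1 gf 40.0
```

>>> send_rows:
  increments:
    - [30,1.8,0.9,0,0,0,0]
    - [30,0,0,0,0,0,0]

```text
clock: 8.45
tool_pos: [0.5557, 0.032, 0.1811]
orientation: [-1.896, -2.502, 0.007]
force: [-6.1, -5.0, 2.5]
finger_gap: 0.444
grip_force: 40.0
```

Run:
```python
from h import *
exec(open("st.py").read())
for n in("top","side"):
    shot(n,n+"2")
im=np.hstack([cv2.resize(cv2.imread("pics/top2.png")[220:350,250:400],(400,347)),cv2.resize(cv2.imread("pics/side2.png")[150:322,160:360],(400,347))])
cv2.imwrite("pics/c2.png",im)
```

```text
t 8.45 p [0.5557 0.032  0.1811] j [ 0.014  0.088  1.919 -0.002  1.139 -0.259] yaw_y 15.7 z [-0.004 -0.002 -1.   ] F [-6.1 -5.   2.5] T [-1.08  0.83 -0.16] gap 39.1 gf 40.0
```

View pics/c2.png

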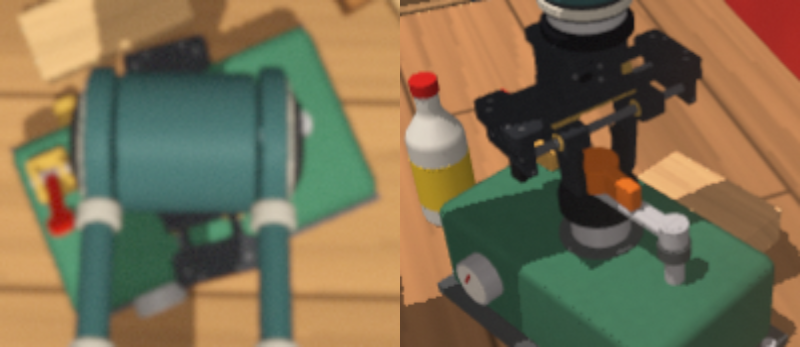

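>>> send_rows:
  increments:
    - [30,-1.0,-0.5,0,0,0,0]
    - [30,0,0,-0.5,0,0,-5]
    - [30,0,0,-0.5,0,0,-5]
    - [30,0,0,-0.5,0,0,-5]
    - [30,0,0,-0.5,0,0,-5]
    - [30,0,0,-0.5,0,0,-5]
    - [30,0,0,-0.5,0,0,-5]
    - [30,0,0,-0.5,0,0,-5]
    - [30,0,0,-0.5,0,0,-5]

```text
clock: 9.45
tool_pos: [0.5555, 0.0322, 0.1778]
orientation: [-2.642, -1.7, 0.004]
force: [-5.3, -3.5, 3.2]
finger_gap: 0.441
grip_force: 40.0
```

```bash
python3 st.py
```

```text
t 9.45 p [0.5555 0.0322 0.1778] j [ 1.400e-02  8.900e-02  1.924e+00 -1.000e-03  1.130e+00  4.410e-01] yaw_y -24.5 z [-0.002 -0.001 -1.   ] F [-5.3 -3.5  3.2] T [-0.8   0.53  0.23] gap 38.9 gf 40.0
```

>>> send_rows:
  increments:
    - [30,0,0,-0.47,0,0,-5]
    - [30,0,0,-0.47,0,0,-5]
    - [30,0,0,-0.47,0,0,-5]
    - [30,0,0,-0.47,0,0,-5]
    - [30,0,0,-0.47,0,0,-5]
    - [30,0,0,-0.47,0,0,-5]
    - [30,0,0,-0.47,0,0,-5]
    - [30,0,0,-0.47,0,0,-5]
    - [30,0,0,-0.47,0,0,-5]
    - [30,0,0,-0.47,0,0,-5]
    - [30,0,0,-0.47,0,0,-5]
    - [30,0,0,-0.47,0,0,-5]
    - [30,0,0,-0.47,0,0,-5]
    - [30,0,0,-0.47,0,0,-5]
    - [30,0,0,-0.47,0,0,-5]
    - [30,0,0,-0.47,0,0,-5]
    - [30,0,0,-0.47,0,0,-5]
    - [30,0,0,-0.47,0,0,-5]

```text
clock: 11.25
tool_pos: [0.5547, 0.0337, 0.1695]
orientation: [-3.07, 0.666, 0.006]
force: [-7.4, 1.9, 6.5]
finger_gap: 0.444
grip_force: 40.1
```

```bash
python3 st.py
```

```text
t 11.25 p [0.5547 0.0337 0.1695] j [1.500e-02 9.600e-02 1.933e+00 1.000e-03 1.116e+00 2.012e+00] yaw_y -114.5 z [-0.004  0.001 -1.   ] F [-7.4  1.9  6.5] T [-0.14  1.14  0.14] gap 39.1 gf 40.1
```

>>> send_rows:
  increments:
    - [30,0,0,-0.47,0,0,-5]
    - [30,0,0,-0.47,0,0,-5]
    - [30,0,0,0,0,0,0]

```text
clock: 11.55
tool_pos: [0.5544, 0.0337, 0.1683]
orientation: [3.001, -0.929, -0.008]
force: [-7.6, 0.6, 6.2]
finger_gap: 0.443
grip_force: 40.0
```

```bash
python3 st.py
```

```text
t 11.55 p [0.5544 0.0337 0.1683] j [1.500e-02 9.700e-02 1.934e+00 2.000e-03 1.115e+00 2.185e+00] yaw_y -124.4 z [-0.005  0.001 -1.   ] F [-7.6  0.6  6.2] T [-0.17  1.39 -0.06] gap 39.0 gf 40.0
```

>>> send_rows:
  increments:
    - [30,0,0,-0.3,0,0,-5]
    - [30,0,0,0,0,0,-5]
    - [30,0,0,0,0,0,0]

```text
clock: 11.85
tool_pos: [0.5566, 0.0335, 0.1685]
orientation: [-2.91, 1.182, -0.0]
force: [-2.6, 0.6, 1.8]
finger_gap: 0.444
grip_force: 40.0
```

```bash
python3 st.py
```

```text
t 11.85 p [0.5566 0.0335 0.1685] j [1.500e-02 9.800e-02 1.933e+00 1.000e-03 1.110e+00 2.357e+00] yaw_y -134.2 z [ 0.     0.001 -1.   ] F [-2.6  0.6  1.8] T [0.08 0.42 0.82] gap 39.1 gf 40.0
```

>>> send_rows:
  increments:
    - [88,0,0,0,0,0,0]
    - [88,0,0,0,0,0,0]
    - [88,0,0,0,0,0,0]
    - [88,0,0,0,0,0,0]
    - [88,0,0,10,0,0,0]
    - [88,0,0,15,0,0,0]
    - [88,0,0,20,0,0,0]
    - [88,0,0,25,0,0,0]
    - [88,0,0,30,0,0,0]
    - [88,-20,-10,30,0,0,4]
    - [30,-25,-15,0,0,0,8]
    - [10,-25,-15,0,0,0,8]
    - [0,-25,-15,0,0,0,8]
    - [0,-25,-15,0,0,0,8]
    - [0,-25,-15,0,0,0,8]

```text
clock: 13.35
tool_pos: [0.4109, -0.0528, 0.2998]
orientation: [3.141, 0.0, 0.004]
force: [0.1, 0.3, 0.8]
finger_gap: 0.567
grip_force: 0.0
```

Run:
```python
from h import *
exec(open("st.py").read())
for n in("top","side"):
    shot(n,n+"3")
im=np.hstack([cv2.resize(cv2.imread("pics/top3.png")[230:340,250:370],(400,367),interpolation=2),cv2.resize(cv2.imread("pics/side3.png")[170:335,180:360],(400,367),interpolation=2)])
cv2.imwrite("pics/c3.png",im)
```

```text
t 13.35 p [ 0.4109 -0.0528  0.2998] j [-0.188 -0.285  2.037 -0.     1.388  1.383] yaw_y -90.0 z [ 0.003 -0.001 -1.   ] F [0.1 0.3 0.8] T [0.02 0.01 0.01] gap 49.9 gf 0.0
```

View pics/c3.png

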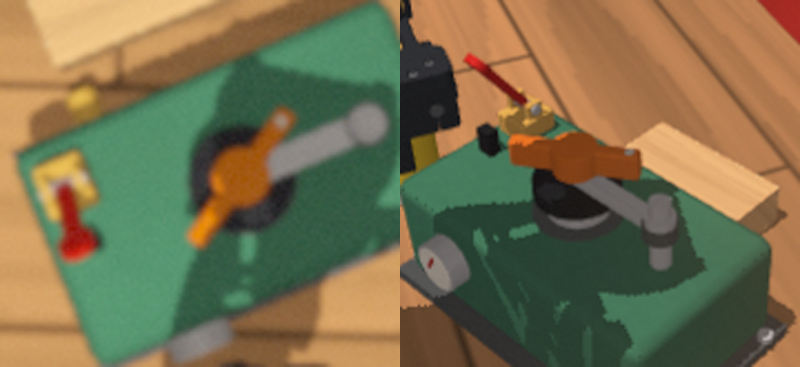

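Run:
```python
from h import *
t=lambda x,y:((x+.5)/(400/120)-.5+250,(y+.5)/(367/110)-.5+230)
z=.1914
h=atz("top",*t(243,178),z);d=atz("top",*t(282,121),z);p=atz("top",*t(370,123),.187)
print(h,d,p)
a=.4589
def tank(q): q=q[:2]-np.array([.5517,.0307]); return np.array([[np.cos(a),np.sin(a)],[-np.sin(a),np.cos(a)]])@q
H,Dd,P=tank(h),tank(d),tank(p); print(H,Dd,P)
sw=np.arctan2(-(H-P)[0],(H-P)[1]); e=Dd-H; ang=np.arctan2(-e[0],e[1]); print("s",sw,"dot len",np.hypot(*e),"tw",(sw-ang)%(2*np.pi), "tw with s=0",-ang%(2*np.pi))
s2=lambda x,y:((x-400+.5)/(400/180)-.5+180,(y+.5)/(367/165)-.5+170)
for q in ([.552,.031],[.5535,.0325]):
    print(proj("side",[[*q,.1904],[*q,.2034]]), s2(575,147), s2(632,153))
# depth at the hub / lever
D=np.load("pics/top3.npy"); 
for x,y in((243,178),(215,215),(80,240),(65,195)):
    u,v=t(x,y); print(atd("top",u,v,D[int(round(v)),int(round(u))]).round(4))
```

```text
[0.55204274 0.03037247 0.1914    ] [0.59119646 0.00470825 0.1914    ] [ 0.59145741 -0.05538592  0.187     ]
[ 0.0001622  -0.00044546] [ 0.02389681 -0.04079809] [-0.00248869 -0.09479052]
s -0.02809038407737252 dot len 0.04681523792804237 tw 2.5818193066230455 tw with s=0 2.6099096907004182
[[256.86139719 235.63026852]
 [256.36473984 229.95108481]] (258.475, 235.81471389645776) (284.125, 238.51226158038148)
[[257.38445264 234.94733616]
 [256.89404794 229.27190136]] (258.475, 235.81471389645776) (284.125, 238.51226158038148)
[0.5521 0.0304 0.1887]
[0.5268 0.0487 0.1913]
[0.5082 0.1362 0.22  ]
[0.5383 0.1535 0.1678]
```

>>> send_rows:
  increments:
    - [0,9.4,19.2,0,0,0,2.6]
    - [0,9.4,19.2,0,0,0,2.6]
    - [0,9.4,19.2,0,0,0,2.6]
    - [0,9.4,19.2,0,0,0,2.6]
    - [0,9.4,19.2,0,0,0,2.6]
    - [0,9.4,19.2,0,0,0,2.6]
    - [0,9.4,19.2,0,0,0,2.6]
    - [0,9.4,19.2,0,0,0,2.6]
    - [0,9.4,19.2,0,0,0,2.6]
    - [0,9.4,19.2,0,0,0,2.9]
    - [0,0,0,-20,0,0,0]
    - [0,0,0,-15,0,0,0]
    - [0,0,0,-10,0,0,0]
    - [0,0,0,-10,0,0,0]
    - [0,0,0,0,0,0,0]

```text
clock: 14.95
tool_pos: [0.5045, 0.1392, 0.2413]
orientation: [3.062, 0.704, -0.005]
force: [-0.2, -0.7, -0.1]
finger_gap: 0.003
grip_force: 0.0
```

```bash
python3 st.py
```

```text
t 14.95 p [0.5045 0.1392 0.2413] j [ 0.222 -0.024  1.92  -0.     1.249  1.34 ] yaw_y -64.1 z [-0.003 -0.001 -1.   ] F [-0.2 -0.7 -0.1] T [-0.08 -0.06 -0.  ] gap 0.3 gf 0.0
```

>>> send_rows:
  increments:
    - [0,0,0,-8,0,0,0]
    - [0,0,0,-8,0,0,0]
    - [0,0,0,-6,0,0,0]
    - [0,-5.7,-2.8,-4.6,0,0,0]
    - [0,-5.7,-2.8,-4.6,0,0,0]
    - [0,-4.7,-2.3,-5.7,0,0,0]
    - [0,-4.7,-2.3,-5.7,0,0,0]
    - [0,-3.7,-1.8,-6.6,0,0,0]
    - [0,-3.7,-1.8,-6.6,0,0,0]
    - [0,-2.4,-1.2,-7.3,0,0,0]
    - [0,-2.4,-1.2,-7.3,0,0,0]
    - [0,-1.1,-0.5,-7.5,0,0,0]

```text
clock: 16.15
tool_pos: [0.4713, 0.1229, 0.1643]
orientation: [3.061, 0.705, -0.0]
force: [-0.9, 0.3, 1.3]
finger_gap: 0.005
grip_force: 0.7
```

```bash
python3 st.py
```

```text
t 16.15 p [0.4713 0.1229 0.1643] j [ 0.204 -0.033  2.077 -0.     1.098  1.322] yaw_y -64.0 z [-0. -0. -1.] F [-0.9  0.3  1.3] T [-0.03  0.11  0.01] gap 0.4 gf 0.7
```

>>> send_rows:
  increments:
    - [0,-1.1,-0.5,-5,0,0,0]
    - [0,0,0,-3,0,0,0]
    - [0,0,0,-2,0,0,0]
    - [0,0,0,0,0,0,0]

```text
clock: 16.55
tool_pos: [0.4702, 0.1225, 0.1547]
orientation: [3.061, 0.705, -0.001]
force: [0.5, 0.0, 0.7]
finger_gap: 0.003
grip_force: 0.0
```

```bash
python3 st.py
```

```text
t 16.55 p [0.4702 0.1225 0.1547] j [ 0.204 -0.025  2.088 -0.     1.079  1.321] yaw_y -64.0 z [-0. -0. -1.] F [0.5 0.  0.7] T [ 0.01 -0.05  0.02] gap 0.2 gf 0.0
```

>>> send_rows:
  increments:
    - [0,0,0,-1.5,0,0,0]
    - [0,0,0,-1.5,0,0,0]
    - [0,0,0,0,0,0,0]

```text
clock: 16.85
tool_pos: [0.4706, 0.1226, 0.154]
orientation: [3.061, 0.706, 0.001]
force: [-4.6, -1.9, 10.8]
finger_gap: 0.003
grip_force: 5.2
```

Run:
```python
exec(open("st.py").read())
im,_=shot("side","side4"); cv2.imwrite("pics/c4.png",cv2.resize(im[130:300,150:350],(640,544),interpolation=2))
```

```text
t 16.85 p [0.4706 0.1226 0.154 ] j [ 0.204 -0.024  2.089 -0.     1.077  1.321] yaw_y -64.0 z [ 0. -0. -1.] F [-4.6 -1.9 10.8] T [-0.22  0.77  0.01] gap 0.3 gf 5.2
```

View pics/c4.png

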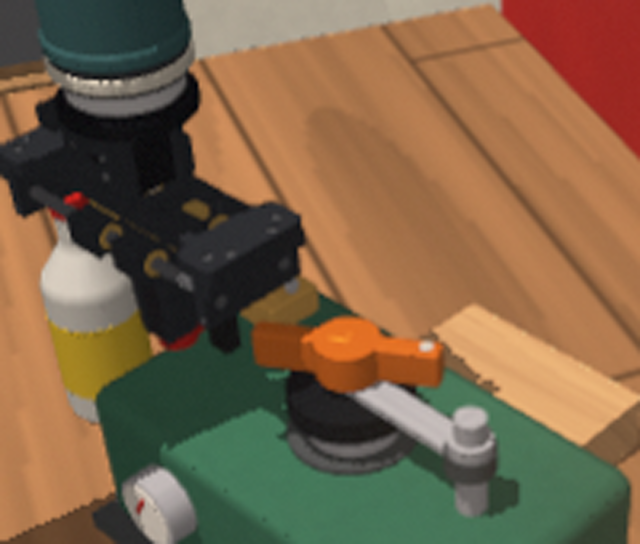

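>>> send_rows:
  increments:
    - [0,0,0,5,0,0,0]
    - [0,0,0,15,0,0,0]
    - [0,0,0,30,0,0,0]
    - [0,0,0,40,0,0,0]
    - [0,0,0,40,0,0,0]
    - [0,-20,-40,0,0,0,0]
    - [0,-20,-40,0,0,0,0]
    - [0,-20,-40,0,0,0,0]
    - [0,0,-40,0,0,0,0]
    - [0,0,-40,0,0,0,0]
    - [0,0,0,0,0,0,0]

```text
clock: 18.0
tool_pos: [0.4101, -0.0813, 0.2824]
orientation: [3.061, 0.696, 0.001]
force: [-0.5, 0.8, 0.2]
finger_gap: 0.004
grip_force: 0.0
```

Run:
```python
exec(open("st.py").read())
im,_=shot("side","side5"); it,_=shot("top","top5")
cv2.imwrite("pics/c5.png",np.hstack([cv2.resize(it[230:340,200:370],(400,259),interpolation=2),cv2.resize(im[170:300,160:360],(400,259),interpolation=2)]))
```

```text
t 18.0 p [ 0.4101 -0.0813  0.2824] j [-2.540e-01 -2.690e-01  2.055e+00 -2.000e-03  1.353e+00  8.700e-01] yaw_y -64.4 z [ 0.001 -0.002 -1.   ] F [-0.5  0.8  0.2] T [ 0.   -0.    0.03] gap 0.3 gf 0.0
```

View pics/c5.png

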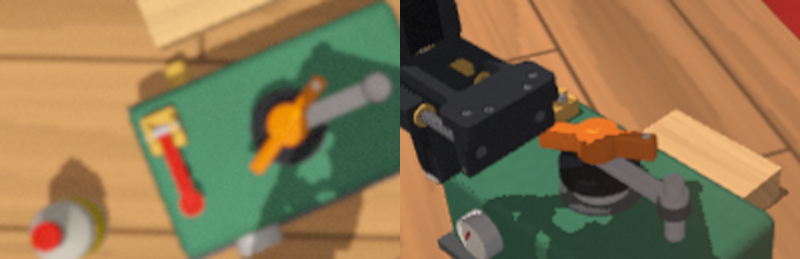

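The lever lies flat, with its pad at crop pixel (192, 207). The cap is still tight over the neck with the dot at (317, 82), and the bottle is undisturbed.

```bash
python3 -c "
from workcell import bot
print(bot.sign_off())"
```

```text
the job is handed in; nothing more can be done
None
```

The cap is swung over the neck against its stop and screwed down tight (about 2.6 rad by camera). The air lever was then pushed flat, the bottle, mallet and offcut were not touched, and the job was handed in at 18 s; no verdict was returned.

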